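# Wind the kitchen screw press free and clear its basket

## Task

The potatoes are pressed: wind the crank of the screw press anticlockwise (seen from above) until the drag suddenly goes and it runs light, which means the plate has left the basket, and stop there, within half a turn, before the plate comes round against its stop pin. Then slide the basket out level to the front by its handle, without forcing it against the plate. Stand it gently upright in the white tray, leaving everything else on the table where it is.

Things in the scene. Friction and masses are not known exactly. Their poses are not given: they have to be found in the camera images.
- press: Screw press, fixed: aluminium base 150 (along its x) by 170 mm, top 16 mm above the table; steel posts at y = +/-68 mm; red head 36 x 168 mm, 118 to 142 mm up. Origin on the table under the screw axis, z up. The basket comes out at its front, the -x side, which is open and flat; 8 mm high guides at y = +/-47 mm and a stop behind keep the basket under the plate.
- crank_axis (a point): Point on the crank's vertical axis, 184 mm above the table, level with the middle of the knob. A 19 mm cap nut on the axis ends 167 mm above the table. The crank turns a nut and stays at one height; the screw and its plate rise 10 mm per turn, anticlockwise seen from above, as long as the plate's rubber lip grips the basket, which keeps the screw from turning.
- knob_mid (a point): Middle of the crank's upright wooden knob: 24 mm diameter, 160 to 208 mm above the table, 47 mm from the axis, free to spin. The steel crank arm ends right under it (top 160 mm up, 16 mm wide): keep fingers above it. Starts at any angle, an unknown 1 to 3 turns before the plate comes free. Winding takes about 9 N at the knob while the lip grips, under 1.5 N once free.
- head: The press's red head, fixed, with all it carries: nut and crank above, screw and pressing plate below (71 mm steel disc with a rubber lip, hidden 7 to 28 mm deep in the basket at the start). Origin on the crank axis at its underside, 118 mm above the table. Once the plate is free it turns with the crank and rises no more, hanging about 2.5 mm above the basket's rim.
- stop: Fixed steel stop pin, 6 mm thick, hanging 15 mm down from the head, 22 mm from the crank axis; origin at its upper end. Once the plate is free and has turned about 0.6 of a turn with the crank, a dog on the plate comes up against this pin and the drag comes back.
- basket: Perforated steel pressing basket, loose, about 0.22 kg: 84 mm outer diameter, 78 mm inner, 73.5 mm tall. Origin at the centre of its underside; z up. It stands on the press base (rim 89.5 mm above the table), guided with 2.5 mm play. Its handle points along its -x axis, out of the front of the press.
- basket_grip (a point): Grip point of the basket's handle, 110 mm from the basket's axis along its -x, 62 mm above its underside (mid-thickness). The wooden handle is a bar along the basket's x, 16 mm wide, 12 mm thick, from 66 to 148 mm from the axis, nothing under it. The crank's knob sweeps no farther than 59 mm from the press axis.
- tray: White enamel tray with a blue rim, fixed: 190 x 190 mm outside, 180 x 180 mm inside, rim 21 mm high, inner floor 5 mm above the table. Origin under its centre, on the table; sides along its x and y. The basket's handle may overhang the rim (it passes well above it).
- potato_a_mid (a point): Middle of a potato, about 80 x 54 x 50 mm, loose, leave alone.
- potato_b_mid (a point): Middle of a second potato, like the first, leave alone.
- broccoli: Broccoli head, about 130 x 90 x 70 mm, loose, origin underneath, leave alone.
- spoon: Wooden spoon lying on the table, loose, leave alone.
- mill: Wooden pepper mill, 54 mm diameter, 172 mm tall, loose, origin at the centre of its foot, leave alone.
- jar: Glass jar with a steel cap, 72 mm diameter, 100 mm tall, loose, leave alone.
- mug: Blue mug, 80 mm diameter, 90 mm tall, loose, leave alone.
There are look-alikes about, which are no part of the job. Leave any blue or purple look-alike of the basket alone.

How it is judged:
By the outcome, as a careful person would: the job done as asked, in the order asked, and still so for the second after the job is handed in, with the robot touching nothing.
It also fails if it takes over 67 s, if anything falls off the work surface, if the arm or the gripper's body presses on something with over 40 N, if the wrist force passes 120 N, or if a joint passes its speed limit or range.

## Robot

A 6-joint arm with a two-finger parallel gripper is mounted at the origin on the work surface. World frame = base frame: x ahead of the robot, y to its left, z up, the work surface at z = 0. Lengths are in m, angles in degrees, forces in N, time in s.
With the tool pointing down it reaches from about 0.375 to 0.9 m from the base axis. Payload 3.1 kg.
Tool frame: the origin (TCP) lies on the centre line of the jaws, within the pads' length; the fingertips stand 8 mm ahead of it and the grasp point (between the pads) lies 11 mm behind it (bot.tip_extent is the distance from the TCP to the fingertips, in m); z points along the fingers, y is the line along which they close (so a half turn about z gives the same grasp; the last joint's range is limited). The gripper opens to 87 mm and grips with 3 to 60 N. Pads are 19 mm wide; open, the fingers measure 117 mm over their backs; the gripper's body (75 mm by 190 mm) begins 51 mm behind the grasp point.
Start: joints at [53.887, 30.224, 82.088, -0, 67.689, -10.227], TCP at [0.273, 0.562, 0.231] pointing down, gripper open.
Joint ranges: [-176.69, 176.69], [-43.24, 126.21], [12.49, 139.97], [-82, 262], [0, 151.66], [-163.58, 163.58]. Speed limits (degrees/s): [159.86, 159.86, 180, 180, 180, 180].

## Interface

Orientations are given as a 3x3 rotation matrix whose columns are the frame's x, y, z axes.
In Python, from rig import bot, vision, workorder gives the robot as it stands.
- The arm moves only by the shell command python3 -m handwheel 'ROWS'. ROWS is JSON, a list of rows, each an object with "delta_rot": the turn, a rotation vector about the tool's x, y, z in rad, a list of three; "xyz": the shift along the tool's x, y, z in mm, a list of three; "hand": the closure, from -1 (fully open) to 1 (shut). A call has exactly 5 rows; each row is the pose to reach, as a shift and turn from the pose commanded when the call began, along the tool's axes at that moment; what a row does not reach only later rows make up. A row lasts 1/8 s, in which the tool goes at most 62.5 mm and 10.7 degrees, less where a joint would pass 70% of its speed; a pose out of reach is approached as far as the arm can. A call with a gripper value outside its range is refused whole. The fingers move at their own pace and stop on an object; the grip force is fixed at half the most. Time passes only in rows, so rows that repeat a pose let the fingers close, or fill a call up. It gives the time, the measured TCP pose, the force, the opening and the grip force at its end, in the units of the state.
- bot.read_state(): the state, without advancing time (a new reading comes with each control period).
- vision.capture(name): name is "scene" or "side" or "wrist"; returns the picture (384x512x3 uint8, red, green, blue); there is no depth.
- vision.camera_model(name): a dict with "camera_matrix" (3x3 intrinsics, pixels), "camera_from_world" (4x4, takes a point from world to camera coordinates). Camera axes: x right, y up, looking along -z (the intrinsics and any distortion apply to the point x, -y, -z); pixel columns grow to the right and rows downward; lengths in m; the calibration is good to about 2 mm. A picture is of the moment at which its call begins: read the wrist's pose just before it. camera_model takes no time and is no camera call; for the wrist camera it gives the pose at the moment of the call.
- workorder.hand_in(): hands the job in; it is judged then, once.
The state is a dict: "time_s": time; "joint_positions": joint angles; "qvel": joint speeds; "tau": joint torques, N m; "position": TCP position; "tcp_rot": TCP orientation; "force": force on the tool from outside, world axes, zero at the start; "moment": the same for the moment, N m; "opening": opening from 0.0 (shut) to 1.0 (fully open); "grasp_force": force on a finger pad.
Only numpy, scipy, OpenCV 4.12 (cv2) and the standard library are available. Lean on these libraries where they do the work, as an engineer would, in place of code of your own. Each camera call takes 0.05 s, during which the arm holds its last target. There are 200 camera calls.

## Working session

There is one attempt and no reset: what is moved stays moved. The work goes in short steps, Python scripts to look and compute and a shell command to move; the robot and the scene stay as the last step left them, time stands still between calls to the robot, and variables do not carry over. Pictures are saved under pics/ and viewed, at most 10 in all, crops included, and the job is handed in when it is done.

```bash
ls; mkdir -p pics
python3 - <<'E'
from rig import bot,vision
import cv2,numpy as np
for n in ("scene","side"):
    im=vision.capture(n); cv2.imwrite(f"pics/{n}0.png",cv2.cvtColor(im,cv2.COLOR_RGB2BGR))
    m=vision.camera_model(n); print(n,{k:np.round(v,3).tolist() if not isinstance(v,str) else v for k,v in m.items()})
s=bot.read_state(); print(s)
E
```

```text
pics
scene {'camera_matrix': [[404.498, 0.0, 255.254], [0.0, 404.498, 187.68], [0.0, 0.0, 1.0]], 'camera_from_world': [[-0.142, 0.99, -0.001, 0.08], [-0.835, -0.119, 0.537, 0.344], [0.532, 0.077, 0.843, -1.548], [0.0, 0.0, 0.0, 1.0]]}
side {'camera_matrix': [[395.249, 0.0, 258.328], [0.0, 395.249, 188.347], [0.0, 0.0, 1.0]], 'camera_from_world': [[0.876, -0.482, -0.012, -0.447], [0.363, 0.643, 0.675, -0.266], [-0.317, -0.596, 0.738, -1.158], [0.0, 0.0, 0.0, 1.0]]}
{'time_s': 0.1, 'joint_positions': array([ 5.38861338e+01,  3.02723809e+01,  8.21467923e+01,  7.79712672e-04,
        6.76893647e+01, -1.02278643e+01]), 'qvel': array([-0.03188214, -0.07783914, -0.2227364 ,  0.05377999,  0.07402833,
       -0.12137612]), 'tau': array([-8.99327024e-04, -4.40986276e+01, -1.77149588e+01,  6.33983128e-02,
        5.33900689e-02, -5.18328079e-05]), 'position': array([0.27246791, 0.56179295, 0.22969547]), 'tcp_rot': array([[-8.99662011e-01,  4.36585612e-01, -1.12668072e-03],
       [ 4.36586926e-01,  8.99660790e-01, -1.52291906e-03],
       [ 3.48745915e-04, -1.86200650e-03, -9.99998206e-01]]), 'force': array([-0.67870837,  0.1747098 , -0.7696109 ]), 'moment': array([ 0.00523525,  0.02033393, -0.00459497]), 'grasp_force': 0.0, 'opening': 1.0014710584160098}
```

View pics/scene0.png

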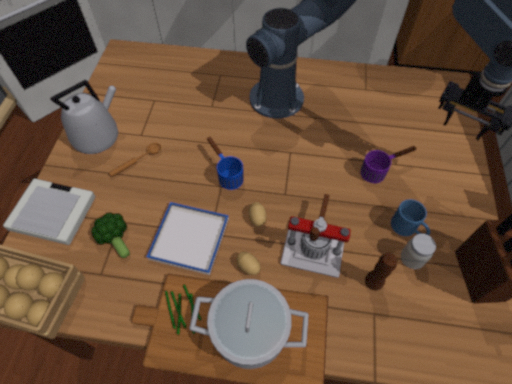

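View pics/side0.png

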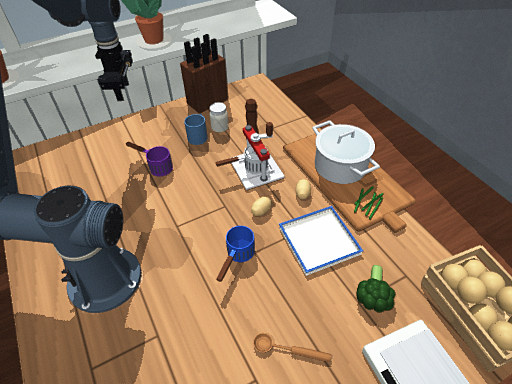

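The scene view shows the press near (316,245), its handle at (325,200) pointing to the robot, the tray at (188,237) and potatoes at (258,215) and (248,263). The side view shows the press at (257,160) and the tray at (320,240). Next I'll zoom in on the press and measure by colour.

```bash
cat > h.py <<'E'
from rig import bot,vision
import cv2,numpy as np
def ray(m,u,v):
    K=m["camera_matrix"];T=np.array(m["camera_from_world"])
    d=np.linalg.inv(K)@[u,v,1]; d=np.array([d[0],-d[1],-d[2]])
    R=T[:3,:3]; return -R.T@T[:3,3], R.T@d
def onz(m,u,v,z):
    c,d=ray(m,u,v); return c+d*(z-c[2])/d[2]
def proj(m,p):
    K=np.array(m["camera_matrix"]);T=np.array(m["camera_from_world"]); q=T[:3,:3]@p+T[:3,3]
    q=K@[q[0],-q[1],-q[2]]; return q[:2]/q[2]
def tri(ms,ps):
    A=np.zeros((3,3));b=np.zeros(3)
    for m,p in zip(ms,ps):
        c,d=ray(m,*p); d/=np.linalg.norm(d); P=np.eye(3)-np.outer(d,d); A+=P;b+=P@c
    return np.linalg.solve(A,b)
def load(n): return cv2.cvtColor(cv2.imread(f"pics/{n}.png"),cv2.COLOR_BGR2RGB)
def red(im):
    h=cv2.cvtColor(im,cv2.COLOR_RGB2HSV); return (((h[...,0]<6)|(h[...,0]>174))&(h[...,1]>190)&(h[...,2]>90)).astype(np.uint8)
E
python3 - <<'E'
from h import *
ims={n:load(n+"0") for n in("scene","side")}; M={n:vision.camera_model(n) for n in ims}
for n,im in ims.items():
    k,l,s,c=cv2.connectedComponentsWithStats(red(im)); 
    for i in range(1,k):
        if s[i,4]>15: print(n,"red",s[i],c[i].round(1),cv2.minAreaRect(np.argwhere(l==i)[:,::-1].astype(np.float32)))
    h=cv2.cvtColor(im,cv2.COLOR_RGB2HSV); b=((abs(h[...,0].astype(int)-112)<12)&(h[...,1]>90)).astype(np.uint8)
    k,l,s,c=cv2.connectedComponentsWithStats(b)
    for i in range(1,k):
        if s[i,4]>150:
            hull=cv2.convexHull(np.argwhere(l==i)[:,::-1].astype(np.int32)); q=cv2.approxPolyDP(hull,8,True)[:,0]
            if len(q)==4: print(n,"blue",s[i],[onz(M[n],*p,.021).round(3).tolist() for p in q])
a=ims["scene"][180:285,265:395]; b=ims["side"][115:200,205:290]
a=cv2.resize(a,(650,525),interpolation=cv2.INTER_CUBIC);b=cv2.resize(b,(600,600),interpolation=cv2.INTER_CUBIC)
cv2.imwrite("pics/a.png",a[...,::-1]);cv2.imwrite("pics/b.png",b[...,::-1])
E
```

```text
scene red [288 218  25  13 174] [302.4 224.9] ((300.0882873535156, 223.64707946777344), (22.79834747314453, 11.399173736572266), 14.03624439239502)
scene red [321 225  28  16 203] [334.  232.4] ((335.4706115722656, 231.61767578125), (27.406526565551758, 11.64171028137207), 14.03624439239502)
scene blue [217 154  26  36 719] [[0.438, -0.081, 0.021], [0.426, -0.136, 0.021], [0.311, -0.161, 0.021], [0.333, -0.082, 0.021]]
scene blue [392 200  37  35 860] [[0.515, 0.517, 0.021], [0.512, 0.414, 0.021], [0.415, 0.449, 0.021], [0.422, 0.507, 0.021]]
scene blue [147 203  81  69 397] [[0.543, -0.091, 0.021], [0.725, -0.11, 0.021], [0.706, -0.298, 0.021], [0.522, -0.277, 0.021]]
side red [243 127  26  34 208] [256.3 144.2] ((256.26141357421875, 142.43055725097656), (38.43490982055664, 10.135337829589844), 58.73627471923828)
side blue [185 114  22  31 547] [[0.479, 0.394, 0.021], [0.438, 0.438, 0.021], [0.496, 0.58, 0.021], [0.548, 0.535, 0.021]]
side blue [279 206  84  67 461] [[0.704, -0.295, 0.021], [0.516, -0.276, 0.021], [0.539, -0.085, 0.021], [0.725, -0.109, 0.021]]
side blue [226 226  29  36 829] [[0.397, -0.155, 0.021], [0.346, -0.11, 0.021], [0.401, -0.026, 0.021], [0.448, -0.079, 0.021]]
```

View pics/a.png

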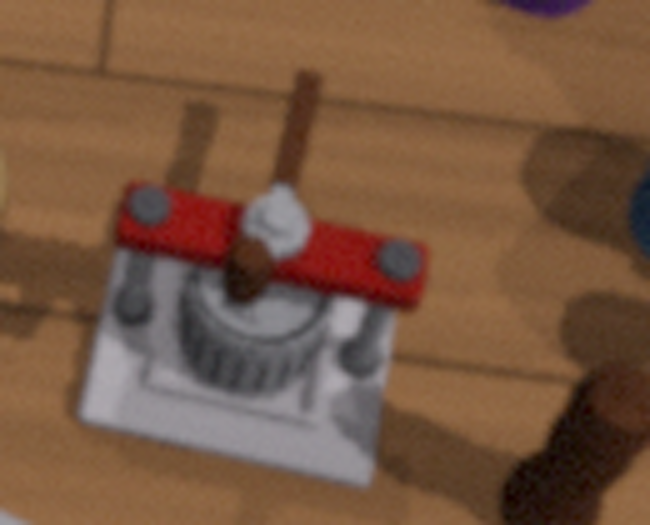

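View pics/b.png

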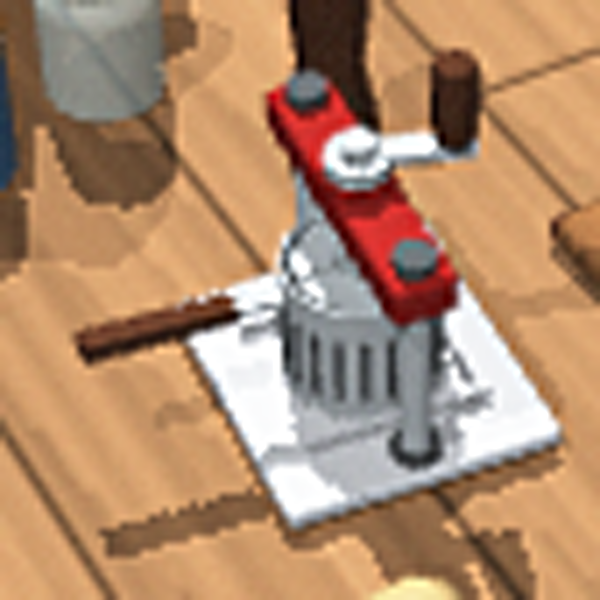

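Scene crop (5x, offset 265,180): head bolts at (150,204) and (400,259), knob mid at (249,268), cap nut at (278,222), handle tip at (308,75). Side crop (7.06x, offset 205,115): bolts at (307,88) and (414,257), knob mid at (457,100), nut at (357,153), handle tip at (82,344).

Run:
```python
from h import *
M=[vision.camera_model(n) for n in("scene","side")]
f=lambda a,b:(np.array(a)/5+[265,180]-.4, np.array(b)*85/600+[205,115]-.4)
P={k:tri(M,f(*v)) for k,v in dict(b1=((150,204),(307,88)),b2=((400,259),(414,257)),knob=((249,268),(457,100)),knobtop=((252,245),(457,62)),nut=((278,222),(357,153)),htip=((308,73),(82,344)),hroot=((290,170),(225,310))).items()}
for k,v in P.items(): print(k,v.round(4))
# base corners at z=.016
for p in [(80,418),(370,485),(120,250)]: print("base scene",onz(M[0],*f(p,p)[0],.016).round(4))
for p in [(295,520),(560,435),(188,338)]: print("base side",onz(M[1],*f(p,p)[1],.016).round(4))
d=P["b1"]-P["b2"]; print("bolt dist",np.linalg.norm(d[:2]),"mid",(P["b1"]+P["b2"])/2,"yaw b2->b1(+y?)",np.degrees(np.arctan2(d[1],d[0])))
# potatoes rough
for n,p in(("scene",(258,215)),("scene",(248,263))): print("potato",onz(M[0],*p,.027).round(3))
print("pm", [tri(M,(a,b)).round(3) for a,b in(((258,215),(261,206)),((248,263),(303,189)))])
```

```text
b1 [0.594  0.1383 0.208 ]
b2 [0.6125 0.2228 0.087 ]
knob [0.6462 0.1651 0.1848]
knobtop [0.6453 0.1637 0.2087]
nut [0.602  0.182  0.1574]
htip [0.4581 0.2018 0.0821]
hroot [0.5287 0.1925 0.0817]
base scene [0.6709 0.0892 0.016 ]
base scene [0.6877 0.2566 0.016 ]
base scene [0.5599 0.1015 0.016 ]
base side [0.5201 0.1034 0.016 ]
base side [0.6638 0.0891 0.016 ]
base side [0.5313 0.2455 0.016 ]
bolt dist 0.08647088836093482 mid [0.60326629 0.18052537 0.14749526] yaw b2->b1(+y?) -102.39830507603322
potato [0.529 0.003 0.027]
potato [ 0.688 -0.003  0.027]
pm [array([0.524, 0.004, 0.02 ]), array([ 0.686, -0.003,  0.023])]
```

Run:
```python
from h import *
M=[vision.camera_model(n) for n in("scene","side")]
f=lambda a,b:(np.array(a)/5+[265,180]-.4, np.array(b)*85/600+[205,115]-.4)
b1=tri(M,f((150,204),(414,257)));b2=tri(M,f((400,259),(307,88)))
d=b2-b1; yaw=np.degrees(np.arctan2(-d[0],d[1])); print(b1.round(4),b2.round(4),((b1+b2)/2).round(4),np.linalg.norm(d),"yaw",yaw)
t=np.array([.4581,.2018]);c=((b1+b2)/2)[:2]; v=c-t; print("handle yaw",np.degrees(np.arctan2(v[1],v[0])),np.linalg.norm(v))
k=np.array([.6462,.1651]);v=k-c;print("crank",np.degrees(np.arctan2(v[1],v[0])),np.linalg.norm(v))
s=bot.read_state();R=s["tcp_rot"]
from scipy.spatial.transform import Rotation as Ro
a=np.radians(yaw); X=[np.cos(a),np.sin(a),0];Y=[-np.sin(a),np.cos(a),0]
G=np.array([[-x for x in X],Y,[0,0,-1]]).T
print("rotvec tool",Ro.from_matrix(R.T@G).as_rotvec().round(3), "shift tool mm to over knob z.25", (R.T@(np.array([.646,.165,.27])-s["position"])*1000).round(1))
```

```text
[0.5952 0.1137 0.1471] [0.6096 0.2487 0.1475] [0.6024 0.1812 0.1473] 0.13573526661134613 yaw -6.10639731506376
handle yaw -8.124231526501164 0.1457679630959046
crank -20.184641542579186 0.046660602534035714
rotvec tool [-0.002 -0.001 -0.345] shift tool mm to over knob z.25 [-509.3 -194.   -40.1]
```

```bash
python3 -m handwheel '[{"delta_rot":[0,0,-0.1],"xyz":[-50,-20,-40],"hand":0},{"delta_rot":[0,0,-0.2],"xyz":[-110,-42,-40],"hand":0},{"delta_rot":[0,0,-0.345],"xyz":[-170,-65,-40],"hand":0},{"delta_rot":[0,0,-0.345],"xyz":[-230,-88,-40],"hand":0},{"delta_rot":[0,0,-0.345],"xyz":[-285,-109,-40],"hand":0}]'
python3 - <<'E'
from h import *
s=bot.read_state();R=s["tcp_rot"];print(R.round(3)); print((R.T@(np.array([.6465,.1653,.27])-s["position"])*1000).round(1))
E
```

```text
time_s: 0.72
position: [0.4791, 0.3418, 0.2702]
tcp_rot: [[-0.994, 0.106, -0.001], [0.106, 0.994, -0.0], [0.0, -0.0, -1.0]]
force: [0.3, 0.7, -0.2]
opening: 0.542
grasp_force: 0.0
[[-0.994  0.106 -0.001]
 [ 0.106  0.994 -0.   ]
 [ 0.    -0.    -1.   ]]
[-185.2 -157.7    0.2]
```

```bash
python3 -m handwheel '[{"delta_rot":[0,0,0],"xyz":[-45,-38,0],"hand":0},{"delta_rot":[0,0,0],"xyz":[-92,-79,0],"hand":0},{"delta_rot":[0,0,0],"xyz":[-139,-120,0],"hand":0},{"delta_rot":[0,0,0],"xyz":[-185,-158,0],"hand":0},{"delta_rot":[0,0,0],"xyz":[-185,-158,0],"hand":0}]'
python3 - <<'E'
from h import *
s=bot.read_state();m=vision.camera_model("wrist");im=vision.capture("wrist")
cv2.imwrite("pics/w0.png",im[...,::-1]); print(s["position"].round(4))
a=np.radians(-20.2)
for n,p in dict(nut=(.6024,.1812,.167),knobtop=(.6024+.047*np.cos(a),.1812+.047*np.sin(a),.208),b1=(.5952,.1137,.1473),b2=(.6096,.2487,.1473)).items(): print(n,proj(m,np.array(p)).round(1))
E
```

```text
time_s: 1.35
position: [0.6482, 0.1625, 0.2695]
tcp_rot: [[-0.994, 0.112, 0.001], [0.112, 0.994, -0.001], [-0.001, -0.001, -1.0]]
force: [0.0, 0.4, 0.6]
opening: 0.5
grasp_force: 0.0
[0.6482 0.1625 0.2695]
nut [269.9 148.8]
knobtop [258.3 209.9]
b1 [200.6 147.2]
b2 [337.3 146.1]
```

View pics/w0.png

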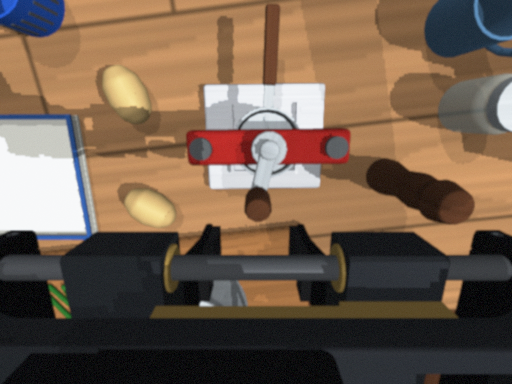

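The wrist view agrees with the model: nut at (269,149), bolts at (200,149) and (337,147), knob top at about (258,208).

Run:
```python
from h import *
s=bot.read_state();R=s["tcp_rot"];print(s["position"].round(4),s["force"].round(1)); print((R.T@(np.array([.6465,.1653,.176])-s["position"])*1000).round(1))
```

```text
[0.6461 0.1646 0.2694] [-0.9  0.8  0.6]
[-0.5  0.7 93.4]
```

```bash
python3 -m handwheel '[{"delta_rot":[0,0,0],"xyz":[0,0,30],"hand":0},{"delta_rot":[0,0,0],"xyz":[0,0.5,65],"hand":0},{"delta_rot":[0,0,0],"xyz":[0,0.5,94],"hand":0},{"delta_rot":[0,0,0],"xyz":[0,0.5,94],"hand":0},{"delta_rot":[0,0,0],"xyz":[0,0.5,94],"hand":0}]'; python3 -m handwheel '[{"delta_rot":[0,0,0],"xyz":[0,0,0],"hand":0.4},{"delta_rot":[0,0,0],"xyz":[0,0,0],"hand":0.6},{"delta_rot":[0,0,0],"xyz":[0,0,0],"hand":1},{"delta_rot":[0,0,0],"xyz":[0,0,0],"hand":1},{"delta_rot":[0,0,0],"xyz":[0,0,0],"hand":1}]';  python3 - <<'E'
import numpy as np
C=47
for th0 in range(-14,120,100): # angles in press frame (crank angle - yaw), tool x=-press x, tool y=press y
    a=np.radians(th0+20*np.arange(0,6)); p=C*np.c_[-np.cos(a),np.sin(a)]; print(th0,(p[1:]-p[0]).round(1).tolist())
E
```

```text
time_s: 2.02
position: [0.6455, 0.1681, 0.1777]
tcp_rot: [[-0.994, 0.105, 0.001], [0.105, 0.994, 0.0], [-0.001, 0.0, -1.0]]
force: [0.4, 0.3, 0.5]
opening: 0.498
grasp_force: 0.0
time_s: 2.65
position: [0.6459, 0.1665, 0.1773]
tcp_rot: [[-0.994, 0.107, 0.001], [0.107, 0.994, -0.001], [-0.001, -0.001, -1.0]]
force: [0.3, -2.1, 5.1]
opening: 0.268
grasp_force: 30.0
-14 [[-1.1, 16.3], [3.4, 32.0], [13.0, 45.2], [26.5, 54.3], [42.3, 58.3]]
86 [[16.2, -1.7], [30.9, -8.9], [42.2, -20.6], [48.9, -35.5], [50.0, -51.8]]
```

```bash
python3 -m handwheel '[{"delta_rot":[0,0,0],"xyz":[-0.8,16.3,0],"hand":1},{"delta_rot":[0,0,0],"xyz":[3.9,31.9,0],"hand":1},{"delta_rot":[0,0,0],"xyz":[13.7,45,0],"hand":1},{"delta_rot":[0,0,0],"xyz":[27.4,53.9,0],"hand":1},{"delta_rot":[0,0,0],"xyz":[43.3,57.5,0],"hand":1}]'
cat > crank.py <<'E'
from h import *
import sys
c=np.array([.6024,.1812]); s=bot.read_state(); yaw=np.radians(-6.1)
R=np.array([[np.cos(yaw),np.sin(yaw)],[-np.sin(yaw),np.cos(yaw)]])
d=R@(s["position"][:2]-c)*1000; r=np.hypot(*d); u=d/r; F=R@s["force"][:2]
print("ang",np.degrees(np.arctan2(d[1],d[0])).round(1),"r",r.round(1),"Frad",(F@u).round(1),"Ftan",(F@[-u[1],u[0]]).round(1),"Fz",s["force"][2].round(1),"t",s["time_s"])
E
python3 crank.py
```

```text
time_s: 3.28
position: [0.6131, 0.2272, 0.1775]
tcp_rot: [[-0.994, 0.106, 0.011], [0.106, 0.994, -0.003], [-0.011, -0.002, -1.0]]
force: [8.0, -7.0, -1.0]
opening: 0.267
grasp_force: 30.0
ang 83.0 r 47.2 Frad -5.0 Ftan -9.3 Fz -1.0 t 3.275
```

```bash
python3 -m handwheel '[{"delta_rot":[0,0,0],"xyz":[16.2,-2,0],"hand":1},{"delta_rot":[0,0,0],"xyz":[30.8,-9.4,0],"hand":1},{"delta_rot":[0,0,0],"xyz":[41.9,-21.3,0],"hand":1},{"delta_rot":[0,0,0],"xyz":[48.3,-36.3,0],"hand":1},{"delta_rot":[0,0,0],"xyz":[49.1,-52.6,0],"hand":1}]' >/dev/null; python3 crank.py;  python3 -m handwheel '[{"delta_rot":[0,0,0],"xyz":[-4.7,-15.6,0],"hand":1},{"delta_rot":[0,0,0],"xyz":[-14.5,-28.7,0],"hand":1},{"delta_rot":[0,0,0],"xyz":[-28.2,-37.6,0],"hand":1},{"delta_rot":[0,0,0],"xyz":[-44.1,-41.2,0],"hand":1},{"delta_rot":[0,0,0],"xyz":[-60.3,-39.2,0],"hand":1}]'; python3 crank.py
```

```text
ang -179.9 r 48.4 Frad 1.2 Ftan -10.2 Fz 4.5 t 3.9
time_s: 4.53
position: [0.6053, 0.1346, 0.1772]
tcp_rot: [[-0.994, 0.106, -0.011], [0.106, 0.994, -0.004], [0.011, -0.005, -1.0]]
force: [-8.9, -6.3, 9.7]
opening: 0.271
grasp_force: 30.0
ang -80.3 r 46.7 Frad 5.7 Ftan -9.3 Fz 9.7 t 4.525
```

```bash
python3 -m handwheel '[{"delta_rot":[0,0,0],"xyz":[-14.6,7.4,0],"hand":1},{"delta_rot":[0,0,0],"xyz":[-25.7,19.3,0],"hand":1},{"delta_rot":[0,0,0],"xyz":[-32.1,34.3,0],"hand":1},{"delta_rot":[0,0,0],"xyz":[-32.9,50.6,0],"hand":1},{"delta_rot":[0,0,0],"xyz":[-28.2,66.2,0],"hand":1}]' >/dev/null; python3 crank.py
```

```text
ang 29.9 r 46.5 Frad -3.8 Ftan -0.7 Fz 5.9 t 5.15
```

Drag dropped from 9.3 to 0.7 N, so I'll confirm with a slow 12° nudge.

```bash
python3 -m handwheel '[{"delta_rot":[0,0,0],"xyz":[0,0,0],"hand":1},{"delta_rot":[0,0,0],"xyz":[1.2,1.8,0],"hand":1},{"delta_rot":[0,0,0],"xyz":[2.5,3.9,0],"hand":1},{"delta_rot":[0,0,0],"xyz":[3.8,5.6,0],"hand":1},{"delta_rot":[0,0,0],"xyz":[5.4,8.1,0],"hand":1}]' >/dev/null; python3 crank.py
python3 - <<'E'
from h import *
im=vision.capture("side");b=cv2.resize(im[110:200,200:295],(633,600),interpolation=cv2.INTER_CUBIC); cv2.imwrite("pics/c.png",b[...,::-1])
E
```

```text
ang 41.9 r 46.6 Frad -2.7 Ftan -0.6 Fz 5.3 t 5.775
```

View pics/c.png

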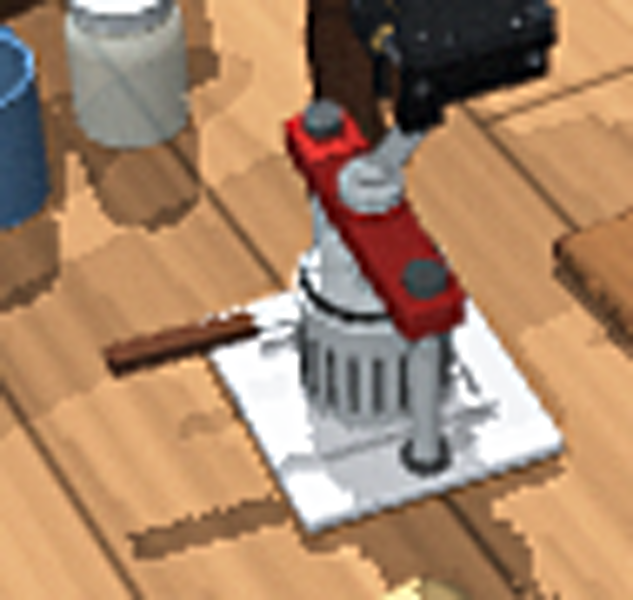

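The plate's black lip hangs clear above the rim and the knob turns freely at 0.6 N drag, so the winding is done. Releasing and lifting.

```bash
python3 -m handwheel '[{"delta_rot":[0,0,0],"xyz":[0,0,0],"hand":0.1},{"delta_rot":[0,0,0],"xyz":[0,0,0],"hand":0},{"delta_rot":[0,0,0],"xyz":[0,0,-15],"hand":0},{"delta_rot":[0,0,0],"xyz":[0,0,-55],"hand":0},{"delta_rot":[0,0,0],"xyz":[0,0,-93],"hand":0}]' >/dev/null; python3 -m handwheel '[{"delta_rot":[0,0,0],"xyz":[45,-10,0],"hand":0},{"delta_rot":[0,0,0],"xyz":[90,-22,0],"hand":0},{"delta_rot":[0,0,0],"xyz":[130,-31,0],"hand":0},{"delta_rot":[0,0,0],"xyz":[130,-31,0],"hand":0},{"delta_rot":[0,0,0],"xyz":[130,-31,0],"hand":0}]'
python3 - <<'E'
from h import *
s=bot.read_state();m=vision.camera_model("wrist");im=vision.capture("wrist");cv2.imwrite("pics/w1.png",im[...,::-1])
for r in (95,110,148): 
    a=np.radians(-6.1); print(r,proj(m,np.array([.6024-r*.001*np.cos(a),.1812-r*.001*np.sin(a),.084])).round(1))
E
```

```text
time_s: 7.08
position: [0.5092, 0.1912, 0.2707]
tcp_rot: [[-0.994, 0.107, 0.003], [0.107, 0.994, 0.001], [-0.003, 0.001, -1.0]]
force: [0.5, -0.5, -0.8]
opening: 0.502
grasp_force: 0.0
95 [254.9 178.3]
110 [254.9 166.5]
148 [254.9 135.5]
```

View pics/w1.png

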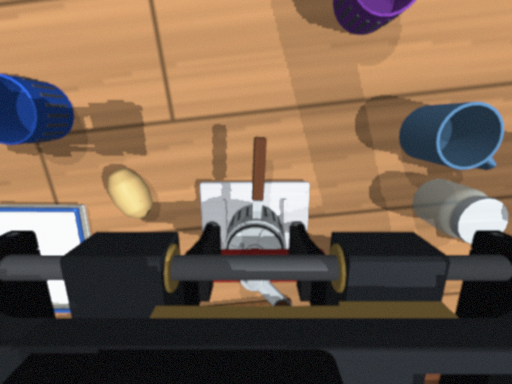

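Handle seen from (260,137) to (258,199), about 4 px right of the prediction, so the basket is turned about 2°. Computing the grip pose from it.

Run:
```python
from h import *
from scipy.spatial.transform import Rotation as Ro
im=load("w1");m=vision.camera_model("wrist");s=bot.read_state();R=s["tcp_rot"];print(s["position"].round(4))
h=cv2.cvtColor(im,cv2.COLOR_RGB2HSV)[130:205,240:280]; g=h[...,2]<125
k,l,st,c=cv2.connectedComponentsWithStats(((h[...,2]<140)&(h[...,1]>110)).astype(np.uint8)); i=1+np.argmax(st[1:,4]); print(st[i])
pts=np.argwhere(l==i)[:,::-1]+[240,130]; rows=np.unique(pts[:,1]); mid=np.array([[pts[pts[:,1]==r,0].mean(),r] for r in rows if (pts[:,1]==r).sum()>=7])
W=np.array([onz(m,u,v,.084) for u,v in mid]); A=np.polyfit(W[:,0],W[:,1],1); yaw=np.degrees(np.arctan(A[0])); print("handle yaw",yaw,W[0].round(4),W[-1].round(4), "resid",np.std(W[:,1]-np.polyval(A,W[:,0])).round(4))
a=np.radians(yaw); tip=W[0]; r=.148-.095; P=np.array([tip[0]+r*np.cos(a),0,.067]);P[1]=np.polyval(A,P[0]);print("grip",P.round(4))
print("basket centre",(P+.095*np.array([np.cos(a),np.sin(a),0])).round(4))
G=np.array([[-np.cos(a),-np.sin(a),0],[-np.sin(a),np.cos(a),0],[0,0,-1]]).T
print("shift",(R.T@(P-s["position"])*1000).round(1),"rot",Ro.from_matrix(R.T@G).as_rotvec().round(3))
```

```text
[0.5096 0.1911 0.2704]
[ 12   7  14  63 719]
handle yaw -8.249708126704395 [0.458  0.2022 0.084 ] [0.5344 0.1917 0.084 ] resid 0.0003
grip [0.5104 0.1949 0.067 ]
basket centre [0.6044 0.1813 0.067 ]
shift [2.000e-01 3.700e+00 2.034e+02] rot [0.001 0.003 0.037]
```

```bash
python3 -m handwheel '[{"delta_rot":[0,0,0.037],"xyz":[0,3.7,50],"hand":0},{"delta_rot":[0,0,0.037],"xyz":[0,3.7,105],"hand":0},{"delta_rot":[0,0,0.037],"xyz":[0,3.7,155],"hand":0},{"delta_rot":[0,0,0.037],"xyz":[0,3.7,190],"hand":0},{"delta_rot":[0,0,0.037],"xyz":[0,3.7,203],"hand":0}]'; python3 -m handwheel '[{"delta_rot":[0,0,0],"xyz":[0,0,0],"hand":0.3},{"delta_rot":[0,0,0],"xyz":[0,0,0],"hand":0.5},{"delta_rot":[0,0,0],"xyz":[0,0,0],"hand":0.6},{"delta_rot":[0,0,0],"xyz":[0,0,0],"hand":0.7},{"delta_rot":[0,0,0],"xyz":[0,0,0],"hand":1}]'; python3 -c "
from h import *
s=bot.read_state();R=s['tcp_rot'];print(s['force'].round(1),s['moment'].round(2)); a=np.radians(-6.1)
print('pull dir tool',(R.T@[-np.cos(a),-np.sin(a),0]).round(3))"
```

```text
time_s: 7.75
position: [0.5084, 0.1944, 0.0641]
tcp_rot: [[-0.99, 0.144, -0.003], [0.144, 0.99, -0.0], [0.003, -0.001, -1.0]]
force: [-0.0, -0.7, 0.7]
opening: 0.502
grasp_force: 0.0
time_s: 8.38
position: [0.5086, 0.1948, 0.0673]
tcp_rot: [[-0.99, 0.143, 0.001], [0.143, 0.99, 0.0], [-0.001, 0.001, -1.0]]
force: [-0.6, 0.8, 2.7]
opening: 0.178
grasp_force: 30.0
[-0.6  0.8  2.7] [0.18 0.04 0.07]
pull dir tool [ 0.999 -0.037 -0.001]
```

```bash
python3 -m handwheel '[{"delta_rot":[0,0,0],"xyz":[2,0,0],"hand":1},{"delta_rot":[0,0,0],"xyz":[6,-0.2,0],"hand":1},{"delta_rot":[0,0,0],"xyz":[12,-0.4,0],"hand":1},{"delta_rot":[0,0,0],"xyz":[19,-0.7,0],"hand":1},{"delta_rot":[0,0,0],"xyz":[26,-1,0],"hand":1}]'
```

```text
time_s: 9.0
position: [0.4822, 0.1974, 0.0667]
tcp_rot: [[-0.99, 0.143, 0.001], [0.143, 0.99, 0.0], [-0.001, 0.0, -1.0]]
force: [2.6, 0.1, 2.2]
opening: 0.18
grasp_force: 30.0
```

```bash
python3 -c "
from h import *
s=bot.read_state();print(s['force'].round(1),s['moment'].round(2))"; python3 -m handwheel '[{"delta_rot":[0,0,0],"xyz":[10,-0.4,0],"hand":1},{"delta_rot":[0,0,0],"xyz":[20,-0.7,0],"hand":1},{"delta_rot":[0,0,0],"xyz":[30,-1.1,0],"hand":1},{"delta_rot":[0,0,0],"xyz":[38,-1.4,0],"hand":1},{"delta_rot":[0,0,0],"xyz":[42,-1.6,0],"hand":1}]'
```

```text
[2.6 0.1 2.2] [ 0.01 -0.58 -0.04]
time_s: 9.62
position: [0.4395, 0.2018, 0.0664]
tcp_rot: [[-0.99, 0.143, -0.001], [0.143, 0.99, -0.0], [0.001, -0.0, -1.0]]
force: [1.8, -0.9, 1.8]
opening: 0.179
grasp_force: 30.0
```

```bash
python3 -m handwheel '[{"delta_rot":[0,0,0],"xyz":[10,-0.4,0],"hand":1},{"delta_rot":[0,0,0],"xyz":[25,-0.9,-0.5],"hand":1},{"delta_rot":[0,0,0],"xyz":[42,-1.5,-1],"hand":1},{"delta_rot":[0,0,0],"xyz":[56,-2,-1],"hand":1},{"delta_rot":[0,0,0],"xyz":[62,-2.3,-1],"hand":1}]'
python3 - <<'E'
from h import *
print(bot.read_state()["moment"].round(2))
im=vision.capture("side");b=cv2.resize(im[100:260,120:330],(788,600),interpolation=cv2.INTER_CUBIC); cv2.imwrite("pics/d.png",b[...,::-1])
E
```

```text
time_s: 10.25
position: [0.3759, 0.2082, 0.0673]
tcp_rot: [[-0.99, 0.143, -0.004], [0.143, 0.99, -0.001], [0.004, -0.002, -1.0]]
force: [1.1, 0.3, -2.5]
opening: 0.176
grasp_force: 30.0
[-0.05  0.11 -0.04]
```

View pics/d.png

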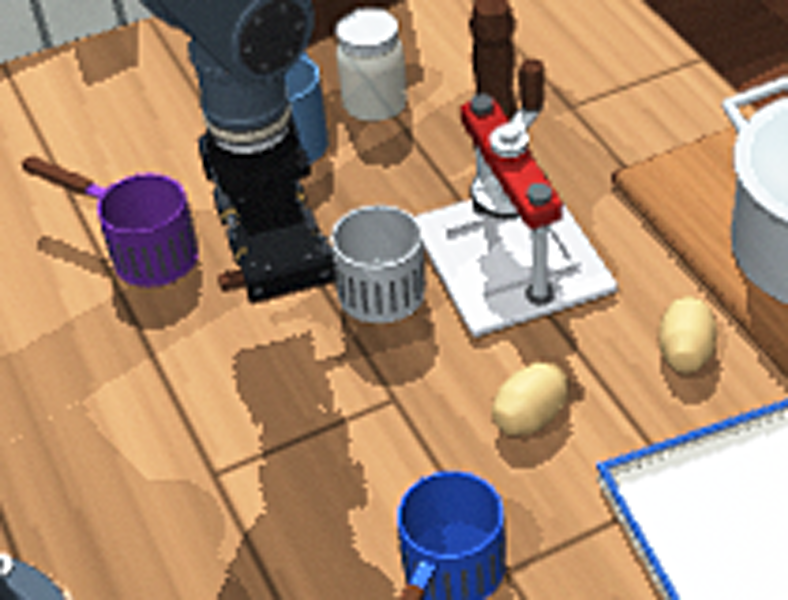

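The grey basket is out, upright and level at (378,265) in the crop, clear of the base and plate. Lifting and carrying it to the tray.

```bash
python3 -m handwheel '[{"delta_rot":[0,0,0],"xyz":[0,0,-8],"hand":1},{"delta_rot":[0,0,0],"xyz":[0,0,-25],"hand":1},{"delta_rot":[0,0,0],"xyz":[0,0,-50],"hand":1},{"delta_rot":[0,0,0],"xyz":[0,0,-80],"hand":1},{"delta_rot":[0,0,0],"xyz":[0,0,-100],"hand":1}]'; python3 -m handwheel '[{"delta_rot":[0,0,0],"xyz":[-6,-10,0],"hand":1},{"delta_rot":[0,0,0],"xyz":[-18,-32,0],"hand":1},{"delta_rot":[0,0,0],"xyz":[-36,-63,0],"hand":1},{"delta_rot":[0,0,0],"xyz":[-54,-94,0],"hand":1},{"delta_rot":[0,0,0],"xyz":[-72,-126,0],"hand":1}]'; python3 -m handwheel '[{"delta_rot":[0,0,0],"xyz":[-18,-31,0],"hand":1},{"delta_rot":[0,0,0],"xyz":[-36,-62,0],"hand":1},{"delta_rot":[0,0,0],"xyz":[-54,-94,0],"hand":1},{"delta_rot":[0,0,0],"xyz":[-71,-125,0],"hand":1},{"delta_rot":[0,0,0],"xyz":[-88,-155,0],"hand":1}]';  python3 - <<'E'
from h import *
s=bot.read_state();R=s["tcp_rot"];print(s["moment"].round(2),(R.T@(np.array([.529,-.179,.167])-s["position"])*1000).round(1))
E
```

```text
time_s: 10.92
position: [0.3799, 0.2085, 0.1694]
tcp_rot: [[-0.99, 0.144, 0.003], [0.144, 0.99, 0.001], [-0.003, 0.001, -1.0]]
force: [0.4, 0.2, -1.7]
opening: 0.183
grasp_force: 30.0
time_s: 11.55
position: [0.4322, 0.0715, 0.1667]
tcp_rot: [[-0.99, 0.144, -0.001], [0.144, 0.99, -0.0], [0.001, -0.0, -1.0]]
force: [-0.0, -0.1, -2.2]
opening: 0.179
grasp_force: 30.0
time_s: 12.18
position: [0.4966, -0.0947, 0.1664]
tcp_rot: [[-0.99, 0.144, -0.002], [0.144, 0.99, 0.0], [0.002, 0.0, -1.0]]
force: [0.8, -0.2, -2.4]
opening: 0.178
grasp_force: 30.0
[0.02 0.16 0.05] [-44.2 -78.7  -0.7]
```

```bash
python3 -m handwheel '[{"delta_rot":[0,0,0],"xyz":[-15,-27,0],"hand":1},{"delta_rot":[0,0,0],"xyz":[-29,-52,0],"hand":1},{"delta_rot":[0,0,0],"xyz":[-39,-69,0],"hand":1},{"delta_rot":[0,0,0],"xyz":[-44,-78,0],"hand":1},{"delta_rot":[0,0,0],"xyz":[-44,-79,0],"hand":1}]' >/dev/null; python3 -m handwheel '[{"delta_rot":[0,0,0],"xyz":[0,0,15],"hand":1},{"delta_rot":[0,0,0],"xyz":[0,0,40],"hand":1},{"delta_rot":[0,0,0],"xyz":[0,0,65],"hand":1},{"delta_rot":[0,0,0],"xyz":[0,0,85],"hand":1},{"delta_rot":[0,0,0],"xyz":[0,0,92],"hand":1}]'
python3 - <<'E'
from h import *
s=bot.read_state();print(s["moment"].round(2))
im=vision.capture("side");b=cv2.resize(im[150:290,220:380],(686,600),interpolation=cv2.INTER_CUBIC); cv2.imwrite("pics/e.png",b[...,::-1])
E
```

```text
time_s: 13.42
position: [0.5276, -0.1754, 0.0737]
tcp_rot: [[-0.99, 0.142, -0.004], [0.142, 0.99, 0.002], [0.004, 0.002, -1.0]]
force: [0.4, 0.1, -2.4]
opening: 0.18
grasp_force: 30.0
[ 0.06  0.15 -0.01]
```

View pics/e.png

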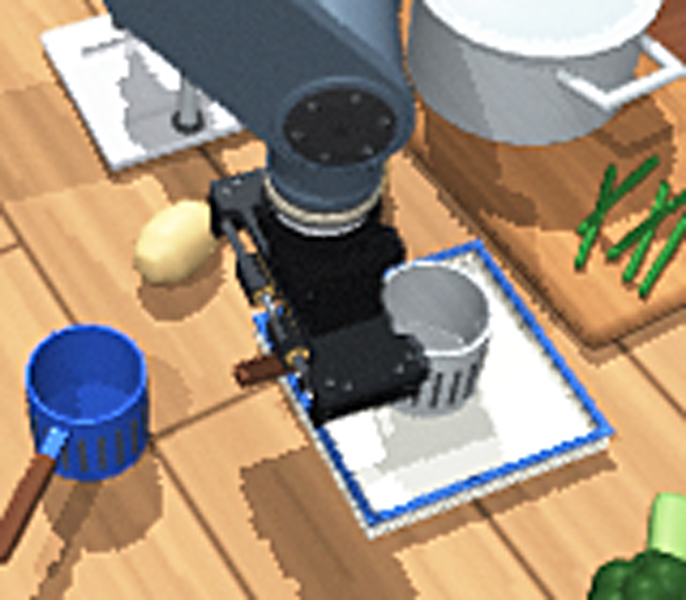

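The basket hangs upright over the middle of the tray. Lowering it slowly onto the floor.

```bash
python3 -m handwheel '[{"delta_rot":[0,0,0],"xyz":[0,0,4],"hand":1},{"delta_rot":[0,0,0],"xyz":[0,0,8],"hand":1},{"delta_rot":[0,0,0],"xyz":[0,0,12],"hand":1},{"delta_rot":[0,0,0],"xyz":[0,0,14.5],"hand":1},{"delta_rot":[0,0,0],"xyz":[0,0,16],"hand":1}]';  python3 -m handwheel '[{"delta_rot":[0,0,0],"xyz":[0,0,0.5],"hand":1},{"delta_rot":[0,0,0],"xyz":[0,0,1],"hand":1},{"delta_rot":[0,0,0],"xyz":[0,0,1.5],"hand":1},{"delta_rot":[0,0,0],"xyz":[0,0,2],"hand":1},{"delta_rot":[0,0,0],"xyz":[0,0,2],"hand":1}]'; python3 -c "
from h import *
s=bot.read_state();print(s['moment'].round(2))"
```

```text
time_s: 14.1
position: [0.5292, -0.1772, 0.0595]
tcp_rot: [[-0.99, 0.143, 0.0], [0.143, 0.99, -0.0], [-0.0, -0.0, -1.0]]
force: [-0.4, 0.0, -1.6]
opening: 0.179
grasp_force: 30.0
time_s: 14.72
position: [0.5291, -0.1771, 0.0576]
tcp_rot: [[-0.99, 0.143, 0.0], [0.143, 0.99, -0.0], [-0.0, -0.0, -1.0]]
force: [-1.2, 0.6, -0.2]
opening: 0.182
grasp_force: 30.0
[ 0.05  0.18 -0.03]
```

```bash
python3 -m handwheel '[{"delta_rot":[0,0,0],"xyz":[0,0,0.4],"hand":1},{"delta_rot":[0,0,0],"xyz":[0,0,0.8],"hand":1},{"delta_rot":[0,0,0],"xyz":[0,0,1.2],"hand":1},{"delta_rot":[0,0,0],"xyz":[0,0,1.6],"hand":1},{"delta_rot":[0,0,0],"xyz":[0,0,1.6],"hand":1}]'; python3 -c "
from h import *
s=bot.read_state();print(s['moment'].round(2))"
```

```text
time_s: 15.35
position: [0.529, -0.1771, 0.0566]
tcp_rot: [[-0.99, 0.143, -0.0], [0.143, 0.99, -0.0], [0.0, -0.0, -1.0]]
force: [-3.0, 0.4, 6.0]
opening: 0.182
grasp_force: 30.0
[0.11 0.31 0.01]
```

It has touched down with 6 N. Easing off 1 mm, opening gradually, then rising.

```bash
python3 -m handwheel '[{"delta_rot":[0,0,0],"xyz":[0,0,-0.8],"hand":1},{"delta_rot":[0,0,0],"xyz":[0,0,-0.8],"hand":0.55},{"delta_rot":[0,0,0],"xyz":[0,0,-0.8],"hand":0.4},{"delta_rot":[0,0,0],"xyz":[0,0,-0.8],"hand":0.2},{"delta_rot":[0,0,0],"xyz":[0,0,-0.8],"hand":0}]'; python3 -m handwheel '[{"delta_rot":[0,0,0],"xyz":[0,0,-5],"hand":0},{"delta_rot":[0,0,0],"xyz":[0,0,-25],"hand":0},{"delta_rot":[0,0,0],"xyz":[0,0,-70],"hand":0},{"delta_rot":[0,0,0],"xyz":[0,0,-130],"hand":0},{"delta_rot":[0,0,0],"xyz":[0,0,-180],"hand":0}]'; python3 -m handwheel '[{"delta_rot":[0,0,0],"xyz":[40,0,-10],"hand":0},{"delta_rot":[0,0,0],"xyz":[80,0,-20],"hand":0},{"delta_rot":[0,0,0],"xyz":[110,0,-30],"hand":0},{"delta_rot":[0,0,0],"xyz":[110,0,-30],"hand":0},{"delta_rot":[0,0,0],"xyz":[110,0,-30],"hand":0}]' >/dev/null
python3 - <<'E'
from h import *
a=vision.capture("side")[100:290,200:390];b=vision.capture("scene")[140:300,130:350]
o=np.hstack([cv2.resize(a,(400,400)),cv2.resize(b,(400,400))]);cv2.imwrite("pics/f.png",o[...,::-1])
E
```

```text
time_s: 15.98
position: [0.5293, -0.1772, 0.0566]
tcp_rot: [[-0.99, 0.143, 0.0], [0.143, 0.99, -0.0], [-0.0, -0.0, -1.0]]
force: [-0.2, 0.3, 0.0]
opening: 0.431
grasp_force: 0.0
time_s: 16.6
position: [0.5293, -0.1772, 0.2393]
tcp_rot: [[-0.99, 0.143, 0.001], [0.143, 0.99, -0.001], [-0.002, -0.001, -1.0]]
force: [0.4, -0.4, -0.2]
opening: 0.497
grasp_force: 0.0
```

View pics/f.png

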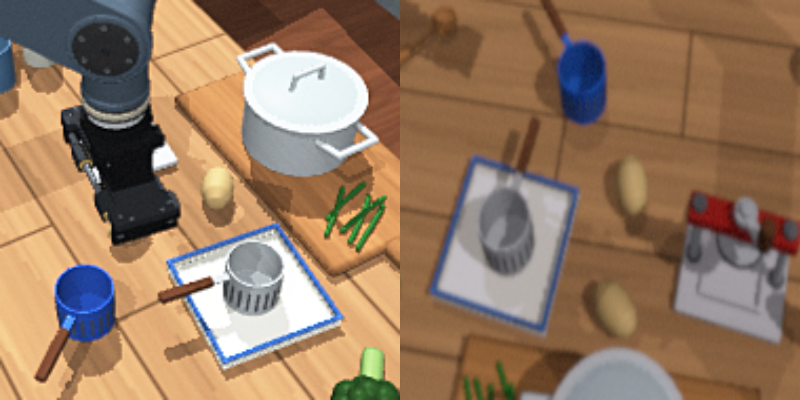

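The basket stands upright near the middle of the tray with its handle over the rim, the other things look unmoved, and the gripper is clear above. Handing in.

```bash
python3 -c "
from rig import workorder
print(workorder.hand_in())"
```

```text
the job is handed in; nothing more can be done
None
```

I wound the press until the drag dropped from about 9 N to 0.6 N, stopped less than half a turn later, slid the basket out level and stood it upright near the middle of the white tray, then handed the job in at about 17 s; no verdict came back.

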